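# Close the board test jig over its locating pin

### The arm

A 7-joint arm with a two-finger parallel gripper is mounted at the origin on the work surface. World frame = base frame: x ahead of the robot, y to its left, z up, the work surface at z = 0. Lengths are in m, angles in degrees, forces in N, time in s.
With the tool pointing down it reaches from about 0.425 to 0.875 m from the base axis. Payload 9.9 kg.
Tool frame: the origin (TCP) lies between the finger pads; the fingertips stand 25 mm ahead of it and the grasp point (between the pads) lies 6 mm ahead of it; z points along the fingers, y is the direction in which the jaws open and shut (so a half turn about z gives the same grasp; the last joint's range is limited). The gripper opens to 85 mm and grips with 20 to 120 N. Pads are 22 mm wide; open, the fingers measure 114 mm over their backs; the gripper's body (76 mm by 85 mm) begins 54 mm behind the grasp point. The pads swing forward as they close: fully open they stand 13 mm farther back than shut.
Start: joints at [-71.494, 32.985, 1.427, 82.34, -0.859, 64.687, -3.237], TCP at [0.267, 0.62, 0.256] pointing down, gripper open.
Joint ranges: [-157.87, 157.87], [-19.46, 123.44], [-87.15, 90], [11.01, 140.99], [-62.26, 242.26], [9.8, 113.94], [-161.44, 161.44]. Speed limits (degrees/s): [127.2, 127.2, 172.46, 172.46, 180, 180, 180].

### API

Orientations are given as [roll, pitch, yaw] about the fixed x, y, z axes, in that order (R = Rz(yaw) Ry(pitch) Rx(roll)).
In Python, from workcell import telemetry, optics, ctrl gives the robot as it stands.
- The arm moves only by the tool carry_out, never from a script. Its argument "commands" is a list of rows, each an object with "fingers": the closure in counts, from 0 (fully open) to 255 (shut); "xyz": the shift along the tool's x, y, z in mm, a list of three; "angular": the turn, a rotation vector about the tool's x, y, z in degrees, a list of three. In form: [{"fingers": fingers, "xyz": [dx, dy, dz], "angular": [rx, ry, rz]}, ...]. A call has exactly 10 rows; each row shifts and turns the commanded pose from where the row before left it, along the tool's axes as they then stand; what a row does not reach is not made up. A row lasts 1/12 s, in which the tool goes at most 41.7 mm and 7.16 degrees, less where a joint would pass 70% of its speed; a pose out of reach is approached as far as the arm can. A call with a gripper value outside its range is refused whole. The fingers move at their own pace and stop on an object; "grip_force" is the grip in N (left out, the last holds). Time passes only in rows, so rows that do not move let the fingers close, or fill a call up. It gives the time, the measured TCP pose, the force and the opening at its end, in the units of the state.
- telemetry.state(): the state, without advancing time (a new reading comes with each control period).
- optics.camera(name): name is "scene" or "top" or "wrist"; returns the picture (420x560x3 uint8, red, green, blue); there is no depth.
- optics.camera_params(name): a dict with "fx", "fy", "cx", "cy" (pixels), "world_from_camera" (4x4, takes a point from camera to world coordinates); the wrist camera has in their place "hand_eye" (4x4, takes a point from camera to tool coordinates, whose origin is the TCP and whose axes are the flange's). Camera axes: x right, y up, looking along -z (the intrinsics and any distortion apply to the point x, -y, -z); pixel columns grow to the right and rows downward; lengths in m; the calibration is good to about 2 mm. A picture is of the moment at which its call begins: read the wrist's pose just before it. camera_params takes no time and is no camera call.
- ctrl.hand_in(): hands the job in, once; it reports no verdict.
The state is a dict: "time": time; "qpos": joint angles; "joint_vel": joint speeds; "effort": joint torques, N m; "position": TCP position; "eef_rot": TCP orientation; "wrist_force": force on the tool from outside, world axes, zero at the start; "torque": the same for the moment, N m; "width": finger opening in m.
Only numpy, scipy, OpenCV 4.12 (cv2) and the standard library are available. Lean on these libraries where they do the work, as an engineer would, in place of code of your own. Each camera call takes 0.05 s, during which the arm holds its last target. There are 200 camera calls.

### The job

Close the loaded circuit-board test jig: pick up the black cover by its bar grip, lay it lengthwise between the jig's two rails and slide it along them until the slot under it drops onto the locating pin, then press the cover down until the sprung board carrier is fully home. Finish while still holding the cover pressed down by hand, and leave the other things on the bench where they are.

Things in the scene. Friction and masses are not known exactly. Their poses are not given: they have to be found in the camera images.
- jig: Grey test jig fixed to the bench, base block 135 (x) x 190 (y) x 36 mm high; origin at the centre of its underside, z up. Two rails run along its y, 180 mm long, inner faces at x = +-48.5 mm, tops 62 mm above the underside, rounded (radius 6 mm). Between them the sprung carrier, 90 x 160 mm, bears the green circuit board, flush within 1 mm; its top is at z = 45 mm when up.
- pin_zone (a point): Middle of the pin's zone: on the jig's centre line (x = 0, y = 0), 52 mm above the jig's underside; axes as the jig's. One fixed steel pin, 10 mm diameter, stands here up through the carrier, top at 52 mm, last 3 mm tapering to 5 mm. Along the jig's y it stands anywhere from -15 to +15 mm, new each time and given nowhere: see it before it is covered, or feel for it by sliding the cover.
- carrier (a joint): Travel of the sprung board carrier straight down into the jig: 0 = up, 0.005 m = fully home on its hard stop. Springs hold it up under the cover's weight; with the cover on, the hand must push with about 2 to 3 N to start it and about 10 N to bring it home. It rises again when let go.
- cover: Loose cover, 200 to 300 g, flat on the bench the right way up; origin at the centre of its underside, z up. Black plate 90 (x) x 110 (y) x 14 mm. It fits between the rails with its y along the jig's y, either way round, 3.5 mm to spare each side. Underside above the jig's underside: 52 mm riding on the pin's top, 45 mm once dropped on, 40 mm pressed home.
- cover_grip (a point): Centre of the cover's bar grip, 34 mm above the cover's underside; axes as the cover's. Aluminium bar 60 (x) x 20 (y) mm, from 14 to 54 mm above the underside: pinch it across its 20 mm, along the cover's y.
- cover_slot (a point): Centre of the mouth of the blind slot in the cover's underside (same point as the cover's origin; axes as the cover's): 24 (x) x 15 (y) mm, 14 mm deep. It takes the pin with 2.5 mm to spare either way in y and 7 mm in x.
- spool: Bystander: steel-grey solder spool, 56 mm diameter, 36 mm high, standing on the bench; origin at the centre of its underside.
- flux: Bystander: small white plastic jar with black cap, 44 mm diameter, 70 mm high; origin at the centre of its underside.
- driver: Bystander: screwdriver, 150 mm long, lying on the bench along its own x; origin under its middle.
Not all that is in view belongs to the job. What is shaped like the cover but orange is not meant.

How it is judged (in metres and radians):
On the way, in this order (a step that is already met when the one before it is completed fails the run):
1. the cover is lifted off the bench (height (world z) of cover above 0.03 m and contact force between the fingers and cover above 1 N), for 0.1 s.
2. the cover lies between the rails, dropped on the pin (x of cover in the frame of jig between -0.007 and 0.007 m and y of cover in the frame of jig between -0.022 and 0.022 m and angle between cover's own z axis and vertical below 0.06 rad and angle between the y axis of cover and the y axis of jig, either way round below 0.12 rad and z of cover in the frame of jig below 0.0475 m), for 0.1 s.
At the end, for the whole second after the job is handed in: Cover on the pin between the rails: level within 0.06 rad, in line with the jig within 0.12 rad, within 7 mm of its centre line and 22 mm of its middle along it, underside under 43 mm up; carrier down over 3.5 of 5 mm; cover still (under 20 mm/s), fingers pressing it with over 3 N (x of cover in the frame of jig between -0.007 and 0.007 m and y of cover in the frame of jig between -0.022 and 0.022 m and angle between cover's own z axis and vertical below 0.06 rad and angle between the y axis of cover and the y axis of jig, either way round below 0.12 rad and z of cover in the frame of jig below 0.043 m and value of joint carrier above 0.0035 m and contact force between the fingers and cover above 3 N and linear speed of cover below 0.02 m/s); the arm keeps its last pose, push and grip.
It fails at once if a bystander (spool, jar or screwdriver) is moved more than 30 mm (distance of any of spool, flux, driver from where it was at the start of the episode above 0.03 m).
It also fails if it takes over 46 s, if anything falls off the work surface, if the arm or the gripper's body presses on something with over 40 N, if the wrist force passes 120 N, or if a joint passes its speed limit or range.

## Working session

There is one attempt and no reset: what is moved stays moved. The work goes in short steps, Python scripts to look and compute and a tool call to move; the robot and the scene stay as the last step left them, time stands still between calls to the robot, and variables do not carry over. Pictures are saved under pics/ and viewed, about 8 in all and at most 12, crops included, and the job is handed in when it is done.

Besides the shell and the picture viewer there is one more tool, called after ">>>" as name(argument=value, ...), one argument or row to a line, values as JSON. carry_out: Moves the arm, as the interface text tells. Its arguments: {"type":"object","properties":{"commands":{"type":"array","items":{"type":"object","properties":{"fingers":{"type":"number"},"xyz":{"type":"array","items":{"type":"number"}},"angular":{"type":"array","items":{"type":"number"}}}}},"grip_force":{"type":"number"}},"required":["commands"]}

```bash
mkdir -p pics
python3 - <<'E'
from workcell import telemetry, optics
import cv2, numpy as np
print(telemetry.state())
for n in("scene","top","wrist"):
    p=optics.camera_params(n); print(n,p)
a=optics.camera("top"); b=optics.camera("scene")
cv2.imwrite("pics/top.png",a[:,:,::-1]); cv2.imwrite("pics/scene.png",b[:,:,::-1])
E
```

```text
{'time': 0.0, 'qpos': array([-71.49475552,  33.0327085 ,   1.42196826,  82.38677396,
        -0.85986852,  64.68532688,  -3.23691339]), 'joint_vel': array([ 0.0984885 ,  0.03279777, -0.00755296,  0.08089781,  0.09363163,
        0.03963153,  0.08006021]), 'effort': array([ 1.63903325e-03, -7.65774894e+01,  2.25048758e+00, -2.85959297e+01,
        1.53026852e-02,  1.25959443e-02, -4.21435379e-05]), 'position': array([0.26687996, 0.61955426, 0.25543936]), 'eef_rot': array([-1.79905805e+02,  3.72200359e-03,  1.56696682e+02]), 'wrist_force': array([-0.68507723, -0.92115139,  0.13885448]), 'torque': array([ 0.01514409, -0.03458725,  0.02283353]), 'width': 0.08537832411355481}
scene {'fx': 502.6039161881923, 'fy': 502.6039161881923, 'cx': 284.5451362502842, 'cy': 211.57089590783107, 'world_from_camera': array([[-6.51206725e-01, -5.62336260e-01,  5.09615279e-01,
         1.35750212e+00],
       [ 7.58899842e-01, -4.83342949e-01,  4.36406488e-01,
         5.25327293e-01],
       [ 9.11759555e-04,  6.70937795e-01,  7.41513078e-01,
         1.16727901e+00],
       [ 0.00000000e+00,  0.00000000
[... 283 characters left out ...]
8e-01, -1.86125570e-03,  2.37258794e-05,
        -1.31281857e-01],
       [-7.32374998e-05,  5.20783128e-02,  9.98643001e-01,
         1.11442921e+00],
       [ 0.00000000e+00,  0.00000000e+00,  0.00000000e+00,
         1.00000000e+00]])}
wrist {'fx': 300.6328594958084, 'fy': 300.6328594958084, 'cx': 273.8526206302262, 'cy': 212.79155417721952, 'hand_eye': array([[ 2.49245063e-06,  9.52175399e-01,  3.05551976e-01,
         7.80401250e-02],
       [ 9.99999958e-01, -9.10025852e-05,  2.75429318e-04,
        -1.80116361e-04],
       [ 2.90063040e-04,  3.05551963e-01, -9.52175359e-01,
        -1.18397932e-01],
       [ 0.00000000e+00,  0.00000000e+00,  0.00000000e+00,
         1.00000000e+00]])}
```

View pics/top.png

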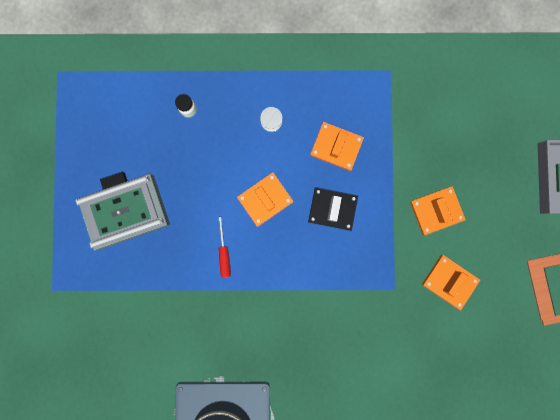

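View pics/scene.png

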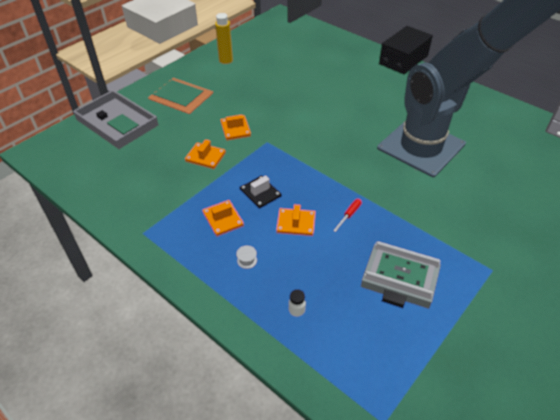

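The top view shows the black cover at about (333,209), with its light grip at (336,208). The jig is at (122,212), with the pin near (118,212). The spool is at (271,119), the jar at (186,105) and the driver at (224,250).

```bash
cat > h.py <<'E'
import numpy as np, cv2
from scipy.spatial.transform import Rotation as Rt
from workcell import telemetry, optics
def cam(name):
    """params and world_from_camera (wrist: from present pose)"""
    p=optics.camera_params(name)
    if name!="wrist": return p,p["world_from_camera"]
    s=telemetry.state(); T=np.eye(4); T[:3,:3]=Rt.from_euler("xyz",s["eef_rot"],degrees=True).as_matrix(); T[:3,3]=s["position"]
    return p,T@p["hand_eye"]
def ray(p,W,uv,z):
    u,v=uv; d=W[:3,:3]@np.array([(u-p["cx"])/p["fx"],-(v-p["cy"])/p["fy"],-1]); o=W[:3,3]
    return (o+d*(z-o[2])/d[2])[:2]
def biggest(m):
    cs,_=cv2.findContours(m.astype(np.uint8),cv2.RETR_EXTERNAL,cv2.CHAIN_APPROX_NONE)
    return max(cs,key=cv2.contourArea)
def rect(p,W,c,z):
    """contour -> plane z -> min area rect: centre mm, sides mm, long-axis yaw deg"""
    q=np.array([ray(p,W,x,z) for x in c[:,0,:].astype(float)])*1000
    (cx,cy),(w,h),a=cv2.minAreaRect(q.astype(np.float32))
    if h>w: w,h,a=h,w,a+90
    return np.round([cx,cy,w,h,(a+90)%180-90],1)
E
python3 - <<'E'
from h import *
p,W=cam("top"); im=cv2.imread("pics/top.png"); hsv=cv2.cvtColor(im,cv2.COLOR_BGR2HSV); H,S,V=[hsv[:,:,i].astype(int) for i in range(3)]
def win(m,x0,x1,y0,y1):
    o=np.zeros_like(m); o[y0:y1,x0:x1]=m[y0:y1,x0:x1]; return o
blue=(H>100)&(H<125)&(S>120)
print("plate",rect(p,W,biggest(win(~blue,300,366,178,238)),.014))
print("grip",rect(p,W,biggest(win((V>140)&(S<60),322,350,190,228)),.054))
g=biggest(win((H>40)&(H<95)&(S>70),70,175,170,255)); print("board",rect(p,W,cv2.convexHull(g),.045))
r=win((V>140)&(S<60),70,170,170,255)
print("jigrails",rect(p,W,cv2.convexHull(np.vstack([c for c in cv2.findContours(r.astype(np.uint8),0,1)[0] if cv2.contourArea(c)>30])),.062))
print("pin?",ray(p,W,(118,212),.052))
for n,w in dict(spool=(250,295,100,138),flux=(170,200,88,122)).items(): print(n,rect(p,W,biggest(win(~blue,*w)),.04))
print("driver",rect(p,W,biggest(win(~blue,210,235,210,282)),.01))
a=cv2.resize(im[165:260,65:180],None,fx=5,fy=5,interpolation=2); cv2.imwrite("pics/jig.png",a)
E
```

```text
plate [ 541.9 -274.4  109.    87.8   78.6]
grip [ 541.4 -274.6   60.    19.4  -11.2]
board [535.9 245.9 128.4  78.6 -70.7]
jigrails [533.  238.4 186.1 128.2 -70.7]
pin? [0.53341154 0.24826739]
spool [ 7.623e+02 -1.208e+02  5.980e+01  5.430e+01 -1.000e-01]
flux [796.5  90.3  60.2  42.   44.9]
driver [446.8   1.1 150.6  26.9   6.6]
```

View pics/jig.png

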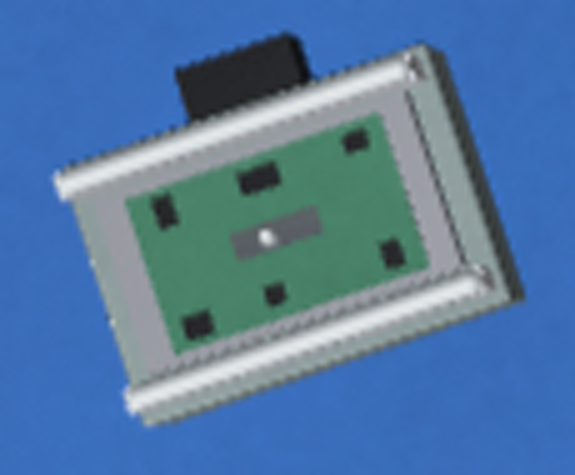

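The crop shows the pin at crop (267,238), which is full-image (118.4,212.6). It stands about 5 mm towards the jig's left end from the middle of its dark window. I'll move over the jig and look with the wrist camera.

>>> carry_out(
  commands=[
    {"fingers": 0,"xyz": [-20,-13,0],"angular": [0,0,0]},
    {"fingers": 0,"xyz": [-27,-18,0],"angular": [0,0,0]},
    {"fingers": 0,"xyz": [-27,-18,0],"angular": [0,0,0]},
    {"fingers": 0,"xyz": [-27,-18,0],"angular": [0,0,0]},
    {"fingers": 0,"xyz": [-27,-18,0],"angular": [0,0,0]},
    {"fingers": 0,"xyz": [-27,-18,0],"angular": [0,0,0]},
    {"fingers": 0,"xyz": [-27,-18,0],"angular": [0,0,0]},
    {"fingers": 0,"xyz": [-27,-18,0],"angular": [0,0,0]},
    {"fingers": 0,"xyz": [-27,-18,0],"angular": [0,0,0]},
    {"fingers": 0,"xyz": [-27,-18,0],"angular": [0,0,0]},
  ],
)

```text
time: 0.93
position: [0.4399, 0.3536, 0.2561]
eef_rot: [-180.0, -0.0, 156.7]
wrist_force: [1.4, 1.2, 0.1]
width: 0.0854
```

>>> carry_out(
  commands=[
    {"fingers": 0,"xyz": [-27,-18,0],"angular": [0,0,0]},
    {"fingers": 0,"xyz": [-27,-18,0],"angular": [0,0,0]},
    {"fingers": 0,"xyz": [-27,-18,0],"angular": [0,0,0]},
    {"fingers": 0,"xyz": [-23,-14,0],"angular": [0,0,0]},
    {"fingers": 0,"xyz": [0,0,0],"angular": [0,0,-4]},
    {"fingers": 0,"xyz": [0,0,0],"angular": [0,0,-4]},
    {"fingers": 0,"xyz": [0,0,0],"angular": [0,0,-4]},
    {"fingers": 0,"xyz": [0,0,0],"angular": [0,0,0]},
    {"fingers": 0,"xyz": [0,0,0],"angular": [0,0,0]},
    {"fingers": 0,"xyz": [0,0,0],"angular": [0,0,0]},
  ],
)

```text
time: 1.77
position: [0.5078, 0.2515, 0.2561]
eef_rot: [-180.0, -0.0, 168.6]
wrist_force: [0.3, 0.0, -0.7]
width: 0.0852
```

Run:
```python
from h import *
p,W=cam("wrist"); s=telemetry.state(); im=optics.camera("wrist")[:,:,::-1].copy(); cv2.imwrite("pics/w1.png",im); np.save("w1W.npy",W)
print(s["time"],s["position"],s["eef_rot"],s["qpos"])
```

```text
1.7667 [0.50782995 0.2515493  0.25613422] [-1.79985074e+02 -1.78302833e-02  1.68570368e+02] [-31.93444243  23.72125255   1.23166873  99.15404167  -0.5908462
  57.15420506  48.08423746]
```

View pics/w1.png

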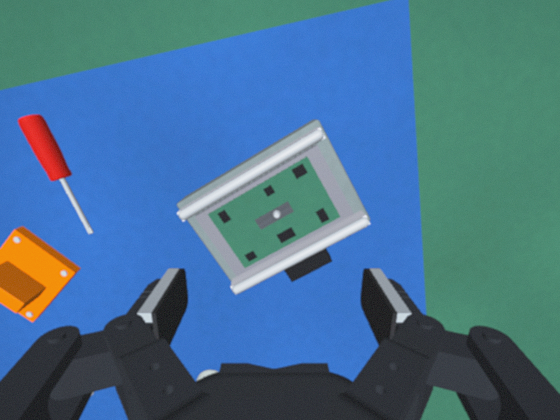

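The wrist view shows the jig in full: pin at (277,214), rails running from (180,212) to (322,132) and from (236,290) to (367,220). The board is clear.

Run:
```python
from h import *
p=optics.camera_params("wrist"); W=np.load("w1W.npy"); im=cv2.imread("pics/w1.png"); hsv=cv2.cvtColor(im,cv2.COLOR_BGR2HSV); H,S,V=[hsv[:,:,i].astype(int) for i in range(3)]
def win(m,x0,x1,y0,y1):
    o=np.zeros_like(m); o[y0:y1,x0:x1]=m[y0:y1,x0:x1]; return o
b=rect(p,W,cv2.convexHull(biggest(win((H>50)&(H<90)&(S>70),190,360,140,280))),.045); print("board",b)
m=win((V>200)&(S<40),170,380,110,300)
for c in cv2.findContours(m.astype(np.uint8),0,1)[0]:
    if cv2.contourArea(c)>60: print("rail",cv2.contourArea(c),rect(p,W,c,.062))
print("slotplate",rect(p,W,cv2.convexHull(biggest(win((V>50)&(V<135)&(S<50),250,300,195,235))),.045))
pm=win((V>150)&(S<60),265,290,203,226); ys,xs=np.nonzero(pm); print("pinpx",xs.mean(),ys.mean(),len(xs)); pin=ray(p,W,(xs.mean(),ys.mean()),.051)*1000
print("pin",pin)
print("outer",rect(p,W,cv2.convexHull(biggest(win(~((H>100)&(H<125)&(S>120)),165,385,110,262))),.05))
im2=im[110:300,170:380]; 
a=np.radians(b[4]); d=np.array([np.cos(a),np.sin(a)]); print("pin along/across rel board", (pin-b[:2])@d,(pin-b[:2])@[-d[1],d[0]])
```

```text
board [537.5 245.  129.7  79.5 -70.9]
rail 1046.5 [585.1 263.3 176.4  11.5 -70.9]
rail 1209.0 [482.9 227.6 176.8  12.7 -72.1]
slotplate [537.7 244.9  43.1  13.3 -71.1]
pinpx 276.0625 213.79166666666666 48
pin [534.55876415 248.31930949]
outer [542.8 246.8 187.  153.6 -71. ]
pin along/across rel board -4.099002904830609 -1.6931801428285975
```

>>> carry_out(
  commands=[
    {"fingers": 0,"xyz": [-4,-20,0]},
    {"fingers": 0,"xyz": [-8,-36,0]},
    {"fingers": 0,"xyz": [-8,-36,0]},
    {"fingers": 0,"xyz": [-8,-36,0]},
    {"fingers": 0,"xyz": [-8,-36,0]},
    {"fingers": 0,"xyz": [-8,-36,0]},
    {"fingers": 0,"xyz": [-8,-36,0]},
    {"fingers": 0,"xyz": [-8,-36,0]},
    {"fingers": 0,"xyz": [-8,-36,0]},
    {"fingers": 0,"xyz": [-8,-36,0]},
  ],
)

```text
validation failed for argument at $.co...
```

>>> carry_out(
  commands=[
    {"fingers": 0,"xyz": [-8,-36,0]},
    {"fingers": 0,"xyz": [-8,-36,0]},
    {"fingers": 0,"xyz": [-8,-36,0]},
    {"fingers": 0,"xyz": [-8,-36,0]},
    {"fingers": 0,"xyz": [-3,-20,0]},
    {"fingers": 0,"xyz": [0,0,0]},
    {"fingers": 0,"xyz": [0,0,0]},
    {"fingers": 0,"xyz": [0,0,0]},
    {"fingers": 0,"xyz": [0,0,0]},
    {"fingers": 0,"xyz": [0,0,0]},
  ],
)

```text
validation failed for argument at $.co...
```

Run:
```python
from h import *
p,W=cam("wrist"); s=telemetry.state(); im=optics.camera("wrist")[:,:,::-1].copy(); cv2.imwrite("pics/w2.png",im)
print(s["time"],s["position"],s["eef_rot"],s["qpos"])
hsv=cv2.cvtColor(im,cv2.COLOR_BGR2HSV); H,S,V=[hsv[:,:,i].astype(int) for i in range(3)]
def win(m,x0,x1,y0,y1):
    o=np.zeros_like(m); o[y0:y1,x0:x1]=m[y0:y1,x0:x1]; return o
nb=~((H>100)&(H<125)&(S>120))
print("plate",rect(p,W,cv2.convexHull(biggest(win(nb,190,360,130,262))),.014))
print("grip",rect(p,W,cv2.convexHull(biggest(win((V>150)&(S<60),220,340,150,262))),.054))
```

```text
1.8167 [0.50784567 0.25160592 0.25617969] [-1.79987154e+02 -1.15525387e-02  1.68595013e+02] [-31.9430336   23.71908828   1.23587531  99.15003487  -0.58961133
  57.15435642  48.10343742]
plate [554.  247.4 201.6 170.1 -70.9]
grip [496.5 262.7 133.3  69.7  74.6]
```

View pics/w2.png

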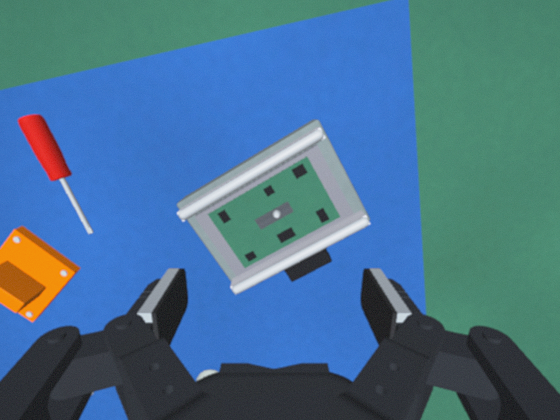

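The move calls were refused because the rows left out "angular", so this picture still shows the jig. I'll send the same moves again with all fields.

>>> carry_out(
  commands=[
    {"fingers": 0,"xyz": [-4,-20,0],"angular": [0,0,0]},
    {"fingers": 0,"xyz": [-8,-36,0],"angular": [0,0,0]},
    {"fingers": 0,"xyz": [-8,-36,0],"angular": [0,0,0]},
    {"fingers": 0,"xyz": [-8,-36,0],"angular": [0,0,0]},
    {"fingers": 0,"xyz": [-8,-36,0],"angular": [0,0,0]},
    {"fingers": 0,"xyz": [-8,-36,0],"angular": [0,0,0]},
    {"fingers": 0,"xyz": [-8,-36,0],"angular": [0,0,0]},
    {"fingers": 0,"xyz": [-8,-36,0],"angular": [0,0,0]},
    {"fingers": 0,"xyz": [-8,-36,0],"angular": [0,0,0]},
    {"fingers": 0,"xyz": [-8,-36,0],"angular": [0,0,0]},
  ],
)

```text
time: 2.7
position: [0.5148, -0.1023, 0.2565]
eef_rot: [180.0, 0.0, 168.7]
wrist_force: [1.1, 1.4, 0.5]
width: 0.0854
```

>>> carry_out(
  commands=[
    {"fingers": 0,"xyz": [-8,-36,0],"angular": [0,0,0]},
    {"fingers": 0,"xyz": [-8,-36,0],"angular": [0,0,0]},
    {"fingers": 0,"xyz": [-8,-36,0],"angular": [0,0,0]},
    {"fingers": 0,"xyz": [-8,-36,0],"angular": [0,0,0]},
    {"fingers": 0,"xyz": [-3,-20,0],"angular": [0,0,0]},
    {"fingers": 0,"xyz": [0,0,0],"angular": [0,0,0]},
    {"fingers": 0,"xyz": [0,0,0],"angular": [0,0,0]},
    {"fingers": 0,"xyz": [0,0,0],"angular": [0,0,0]},
    {"fingers": 0,"xyz": [0,0,0],"angular": [0,0,0]},
    {"fingers": 0,"xyz": [0,0,0],"angular": [0,0,0]},
  ],
)

```text
time: 3.53
position: [0.5177, -0.2668, 0.2564]
eef_rot: [180.0, 0.0, 168.8]
wrist_force: [-0.1, 0.8, -0.2]
width: 0.0858
```

Run:
```python
from h import *
p,W=cam("wrist"); s=telemetry.state(); im=optics.camera("wrist")[:,:,::-1].copy(); cv2.imwrite("pics/w3.png",im)
print(s["time"],s["position"],s["eef_rot"],s["qpos"])
hsv=cv2.cvtColor(im,cv2.COLOR_BGR2HSV); H,S,V=[hsv[:,:,i].astype(int) for i in range(3)]
def win(m,x0,x1,y0,y1):
    o=np.zeros_like(m); o[y0:y1,x0:x1]=m[y0:y1,x0:x1]; return o
nb=~((H>100)&(H<125)&(S>120))
print("plate",rect(p,W,cv2.convexHull(biggest(win(nb,190,360,130,262))),.014))
print("grip",rect(p,W,cv2.convexHull(biggest(win((V>150)&(S<60),220,340,150,262))),.054))
```

```text
3.5333 [ 0.51766411 -0.266809    0.25639861] [1.79968665e+02 6.20770997e-03 1.68809183e+02] [ 17.4541512   25.21302894   7.8283429   97.04769937  -3.96042629
  58.00819391 105.45455974]
plate [ 543.6 -276.2  108.2   92.3   78.8]
grip [ 539.6 -275.3   66.8   19.6  -11.2]
```

View pics/w3.png

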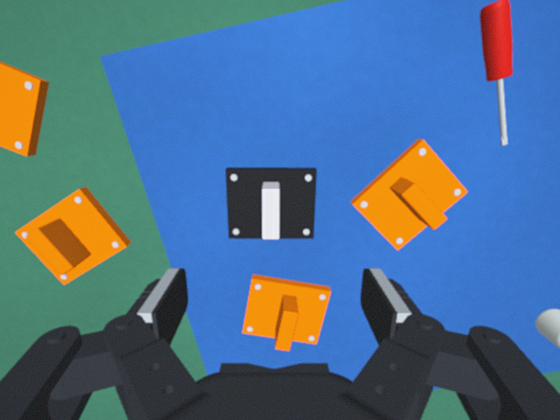

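The cover is level in the picture, with its grip at (271,210) in line with the tool. Now I'll go down and grasp it.

>>> carry_out(
  commands=[
    {"fingers": 0,"xyz": [-5,-1,20],"angular": [0,0,0]},
    {"fingers": 0,"xyz": [-6,-1,25],"angular": [0,0,0]},
    {"fingers": 0,"xyz": [-6,-1,25],"angular": [0,0,0]},
    {"fingers": 0,"xyz": [-6,-0.6,25],"angular": [0,0,0]},
    {"fingers": 0,"xyz": [-2.8,0,25],"angular": [0,0,0]},
    {"fingers": 0,"xyz": [0,0,20],"angular": [0,0,0]},
    {"fingers": 0,"xyz": [0,0,20],"angular": [0,0,0]},
    {"fingers": 0,"xyz": [0,0,20],"angular": [0,0,0]},
    {"fingers": 0,"xyz": [0,0,20],"angular": [0,0,0]},
    {"fingers": 0,"xyz": [0,0,10],"angular": [0,0,0]},
  ],
)

```text
time: 4.42
position: [0.5413, -0.2757, 0.0442]
eef_rot: [180.0, -0.1, 168.8]
wrist_force: [-0.1, -0.2, 0.9]
width: 0.0857
```

>>> carry_out(
  commands=[
    {"fingers": 150,"xyz": [0,0,0],"angular": [0,0,0]},
    {"fingers": 255,"xyz": [0,0,0],"angular": [0,0,0]},
    {"fingers": 255,"xyz": [0,0,0],"angular": [0,0,0]},
    {"fingers": 255,"xyz": [0,0,0],"angular": [0,0,0]},
    {"fingers": 255,"xyz": [0,0,0],"angular": [0,0,0]},
    {"fingers": 255,"xyz": [0,0,0],"angular": [0,0,0]},
    {"fingers": 255,"xyz": [0,0,0],"angular": [0,0,0]},
    {"fingers": 255,"xyz": [0,0,0],"angular": [0,0,0]},
    {"fingers": 255,"xyz": [0,0,0],"angular": [0,0,0]},
    {"fingers": 255,"xyz": [0,0,0],"angular": [0,0,0]},
  ],
  grip_force=50,
)

```text
time: 5.25
position: [0.5424, -0.2771, 0.0475]
eef_rot: [-180.0, 0.1, 168.7]
wrist_force: [-0.6, 1.0, 6.6]
width: 0.0194
```

Holding, with width 19.4 mm. I'll lift and carry it over the jig.

>>> carry_out(
  commands=[
    {"fingers": 255,"xyz": [0,0,-5],"angular": [0,0,0]},
    {"fingers": 255,"xyz": [0,0,-15],"angular": [0,0,0]},
    {"fingers": 255,"xyz": [0,0,-20],"angular": [0,0,0]},
    {"fingers": 255,"xyz": [0,0,-20],"angular": [0,0,0]},
    {"fingers": 255,"xyz": [0,0,-20],"angular": [0,0,0]},
    {"fingers": 255,"xyz": [0,0,-20],"angular": [0,0,0]},
    {"fingers": 255,"xyz": [0,0,-15],"angular": [0,0,0]},
    {"fingers": 255,"xyz": [0,0,-5],"angular": [0,0,0]},
    {"fingers": 255,"xyz": [2,10,0],"angular": [0,0,0]},
    {"fingers": 255,"xyz": [4,20,0],"angular": [0,0,0]},
  ],
)

```text
time: 6.08
position: [0.541, -0.2481, 0.166]
eef_rot: [-179.9, 0.0, 168.5]
wrist_force: [1.2, 0.1, -2.5]
width: 0.0194
```

>>> carry_out(
  commands=[
    {"fingers": 255,"xyz": [6,28,0],"angular": [0,0,0]},
    {"fingers": 255,"xyz": [6,28,0],"angular": [0,0,0]},
    {"fingers": 255,"xyz": [6,28,0],"angular": [0,0,0]},
    {"fingers": 255,"xyz": [6,28,0],"angular": [0,0,0]},
    {"fingers": 255,"xyz": [6,28,0],"angular": [0,0,0]},
    {"fingers": 255,"xyz": [6,28,0],"angular": [0,0,0]},
    {"fingers": 255,"xyz": [6,28,0],"angular": [0,0,0]},
    {"fingers": 255,"xyz": [6,28,0],"angular": [0,0,0]},
    {"fingers": 255,"xyz": [6,28,0],"angular": [0,0,0]},
    {"fingers": 255,"xyz": [6,28,0],"angular": [0,0,0]},
  ],
)

```text
time: 6.92
position: [0.5365, 0.0421, 0.1651]
eef_rot: [-180.0, -0.1, 168.7]
wrist_force: [-0.3, -0.6, -2.6]
width: 0.0192
```

>>> carry_out(
  commands=[
    {"fingers": 255,"xyz": [6,28,0],"angular": [0,0,0]},
    {"fingers": 255,"xyz": [6,28,0],"angular": [0,0,0]},
    {"fingers": 255,"xyz": [6,28,0],"angular": [0,0,0]},
    {"fingers": 255,"xyz": [6,28,0],"angular": [0,0,0]},
    {"fingers": 255,"xyz": [6,28,0],"angular": [0,0,0]},
    {"fingers": 255,"xyz": [6,28,0],"angular": [0,0,0]},
    {"fingers": 255,"xyz": [4,20,0],"angular": [0,0,0]},
    {"fingers": 255,"xyz": [2,10,0],"angular": [0,0,0]},
    {"fingers": 255,"xyz": [0,0,0],"angular": [0,0,-5]},
    {"fingers": 255,"xyz": [0,0,0],"angular": [0,0,-5]},
  ],
)

```text
time: 7.75
position: [0.5343, 0.2431, 0.165]
eef_rot: [-179.9, -0.1, 179.0]
wrist_force: [1.1, -0.6, -2.7]
width: 0.019
```

>>> carry_out(
  commands=[
    {"fingers": 255,"xyz": [0,0,0],"angular": [0,0,-5]},
    {"fingers": 255,"xyz": [0,0,0],"angular": [0,0,-5]},
    {"fingers": 255,"xyz": [0,0,0],"angular": [0,0,-5]},
    {"fingers": 255,"xyz": [0,0,0],"angular": [0,0,-5]},
    {"fingers": 255,"xyz": [0,0,0],"angular": [0,0,0]},
    {"fingers": 255,"xyz": [0,0,0],"angular": [0,0,0]},
    {"fingers": 255,"xyz": [0,0,0],"angular": [0,0,0]},
    {"fingers": 255,"xyz": [0,0,0],"angular": [0,0,0]},
    {"fingers": 255,"xyz": [0,0,0],"angular": [0,0,0]},
    {"fingers": 255,"xyz": [0,0,0],"angular": [0,0,0]},
  ],
)

```text
time: 8.58
position: [0.5354, 0.2424, 0.1662]
eef_rot: [-180.0, -0.0, -161.3]
wrist_force: [-0.5, 0.1, -2.9]
width: 0.0195
```

Run:
```python
from h import *
p,W=cam("wrist"); s=telemetry.state(); im=optics.camera("wrist")[:,:,::-1].copy(); cv2.imwrite("pics/w4.png",im); np.save("w4W.npy",W)
print(s["time"],s["position"],s["eef_rot"],s["wrist_force"],s["width"])
```

```text
8.5833 [0.53542761 0.2424119  0.16622471] [-1.79992414e+02 -5.74012235e-03 -1.61348104e+02] [-0.54451883  0.14715794 -2.92419205] 0.019535395378870665
```

View pics/w4.png

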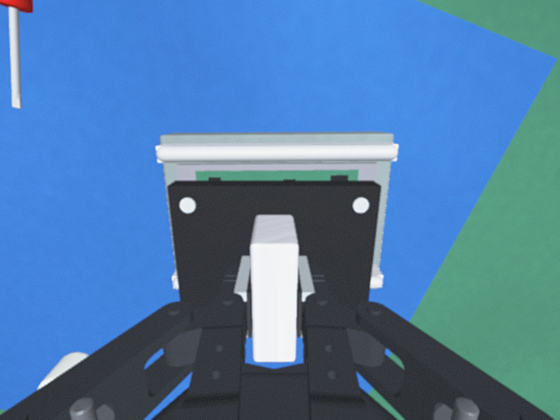

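The cover is square with the jig in this view. The plate's far edge is at row 183, columns 170–380, and the near rail is at row 152, columns 160–396. Next I'll work out the offsets in the tool frame.

Run:
```python
from h import *
p=optics.camera_params("wrist"); W=np.load("w4W.npy"); im=cv2.imread("pics/w4.png"); hsv=cv2.cvtColor(im,cv2.COLOR_BGR2HSV); S,V=hsv[:,:,1].astype(int),hsv[:,:,2].astype(int)
t=np.array([.53543,.24241]); y=np.radians(-161.35); X=np.array([np.cos(y),np.sin(y)]); Y=np.array([np.sin(y),-np.cos(y)])
def tool(uv,z): d=ray(p,W,uv,z)-t; return np.round([d@X*1000,d@Y*1000],1)
zt=.1662-.0335
# plate top edge rows by brightness change
g=cv2.cvtColor(im,cv2.COLOR_BGR2GRAY).astype(int)
for u in (200,275,350):
    col=g[165:200,u]; e=165+np.argmin(np.diff(col)); 
    r=[v for v in range(135,175) if V[v,u]>200 and S[v,u]<40]
    print("plate edge",u,e,tool((u,e+.5),zt),"rail",r[0],r[-1],tool((u,(r[0]+r[-1])/2),.062))
for v in (230,):
    L=g[v,140:200]; print("L",g[v,160:185].tolist()); print("R",g[v,368:395].tolist())
for uv in ((172,187),(379,187)): print("plate cnr",tool(uv,zt))
for n,q in dict(pin=(534.3,248.1),ctr=(535.8,244.8)).items(): d=np.array(q)/1000-t; print(n,d@X*1000,d@Y*1000)
print("rail mid",((np.array([584.0,263.5])+[482.9,227.6])/2/1000-t)@np.array([X,Y]).T*1000)
```

```text
plate edge 200 180 [ 46.9 -38.2] rail 143 168 [ 50.9 -54.5]
plate edge 275 180 [46.9  0.3] rail 143 168 [50.9  0.5]
plate edge 350 180 [46.9 38.8] rail 135 167 [54.2 55.2]
L [125, 124, 123, 121, 122, 122, 122, 123, 124, 126, 137, 132, 97, 58, 49, 55, 54, 53, 52, 48, 54, 53, 51, 56, 57]
R [56, 55, 58, 56, 57, 57, 47, 70, 129, 170, 181, 182, 183, 182, 170, 147, 128, 124, 123, 126, 126, 123, 127, 125, 128, 127, 126]
plate cnr [ 43.5 -52.9]
plate cnr [43.5 54. ]
pin -0.748920519755149 5.752574906517046
ctr -1.1148603801031969 2.146179473594016
rail mid [0.87190072 3.60829449]
```

The cover sits square in the grip, and the pin is about +5 mm in tool y. I'll shift by that and lower it gently to just below pin-top height.

>>> carry_out(
  commands=[
    {"fingers": 255,"xyz": [0,5,10],"angular": [0,0,0]},
    {"fingers": 255,"xyz": [0,0,15],"angular": [0,0,0]},
    {"fingers": 255,"xyz": [0,0,15],"angular": [0,0,0]},
    {"fingers": 255,"xyz": [0,0,13],"angular": [0,0,0]},
    {"fingers": 255,"xyz": [0,0,8],"angular": [0,0,0]},
    {"fingers": 255,"xyz": [0,0,2],"angular": [0,0,0]},
    {"fingers": 255,"xyz": [0,0,2],"angular": [0,0,0]},
    {"fingers": 255,"xyz": [0,0,2],"angular": [0,0,0]},
    {"fingers": 255,"xyz": [0,0,2],"angular": [0,0,0]},
    {"fingers": 255,"xyz": [0,0,0],"angular": [0,0,0]},
  ],
)

```text
time: 9.47
position: [0.5341, 0.2472, 0.0975]
eef_rot: [180.0, 0.0, -161.3]
wrist_force: [0.8, -0.2, -1.9]
width: 0.0193
```

>>> carry_out(
  commands=[
    {"fingers": 255,"xyz": [0,0,1],"angular": [0,0,0]},
    {"fingers": 255,"xyz": [0,0,1],"angular": [0,0,0]},
    {"fingers": 255,"xyz": [0,0,1],"angular": [0,0,0]},
    {"fingers": 255,"xyz": [0,0,1],"angular": [0,0,0]},
    {"fingers": 255,"xyz": [0,0,0],"angular": [0,0,0]},
    {"fingers": 255,"xyz": [0,0,0],"angular": [0,0,0]},
    {"fingers": 255,"xyz": [0,0,0],"angular": [0,0,0]},
    {"fingers": 255,"xyz": [0,0,0],"angular": [0,0,0]},
    {"fingers": 255,"xyz": [0,0,0],"angular": [0,0,0]},
    {"fingers": 255,"xyz": [0,0,0],"angular": [0,0,0]},
  ],
)

```text
time: 10.3
position: [0.5339, 0.2471, 0.0933]
eef_rot: [180.0, 0.0, -161.3]
wrist_force: [-0.7, -0.1, -2.5]
width: 0.0194
```

There is no force at about 46 mm, so the pin is in the slot. Now I'll press.

>>> carry_out(
  commands=[
    {"fingers": 255,"xyz": [0,0,1],"angular": [0,0,0]},
    {"fingers": 255,"xyz": [0,0,1],"angular": [0,0,0]},
    {"fingers": 255,"xyz": [0,0,1],"angular": [0,0,0]},
    {"fingers": 255,"xyz": [0,0,1],"angular": [0,0,0]},
    {"fingers": 255,"xyz": [0,0,1],"angular": [0,0,0]},
    {"fingers": 255,"xyz": [0,0,0],"angular": [0,0,0]},
    {"fingers": 255,"xyz": [0,0,0],"angular": [0,0,0]},
    {"fingers": 255,"xyz": [0,0,0],"angular": [0,0,0]},
    {"fingers": 255,"xyz": [0,0,0],"angular": [0,0,0]},
    {"fingers": 255,"xyz": [0,0,0],"angular": [0,0,0]},
  ],
)

```text
time: 11.13
position: [0.534, 0.2471, 0.0889]
eef_rot: [180.0, 0.0, -161.3]
wrist_force: [-2.6, -0.7, 7.9]
width: 0.0194
```

>>> carry_out(
  commands=[
    {"fingers": 255,"xyz": [0,0,0.5],"angular": [0,0,0]},
    {"fingers": 255,"xyz": [0,0,0.5],"angular": [0,0,0]},
    {"fingers": 255,"xyz": [0,0,0.5],"angular": [0,0,0]},
    {"fingers": 255,"xyz": [0,0,0.5],"angular": [0,0,0]},
    {"fingers": 255,"xyz": [0,0,0],"angular": [0,0,0]},
    {"fingers": 255,"xyz": [0,0,0],"angular": [0,0,0]},
    {"fingers": 255,"xyz": [0,0,0],"angular": [0,0,0]},
    {"fingers": 255,"xyz": [0,0,0],"angular": [0,0,0]},
    {"fingers": 255,"xyz": [0,0,0],"angular": [0,0,0]},
    {"fingers": 255,"xyz": [0,0,0],"angular": [0,0,0]},
  ],
)

```text
time: 11.97
position: [0.534, 0.2472, 0.0874]
eef_rot: [180.0, 0.0, -161.3]
wrist_force: [-4.0, -1.6, 13.8]
width: 0.0193
```

>>> carry_out(
  commands=[
    {"fingers": 255,"xyz": [0,0,0.5],"angular": [0,0,0]},
    {"fingers": 255,"xyz": [0,0,0.5],"angular": [0,0,0]},
    {"fingers": 255,"xyz": [0,0,0],"angular": [0,0,0]},
    {"fingers": 255,"xyz": [0,0,0],"angular": [0,0,0]},
    {"fingers": 255,"xyz": [0,0,0],"angular": [0,0,0]},
    {"fingers": 255,"xyz": [0,0,0],"angular": [0,0,0]},
    {"fingers": 255,"xyz": [0,0,0],"angular": [0,0,0]},
    {"fingers": 255,"xyz": [0,0,0],"angular": [0,0,0]},
    {"fingers": 255,"xyz": [0,0,0],"angular": [0,0,0]},
    {"fingers": 255,"xyz": [0,0,0],"angular": [0,0,0]},
  ],
)

```text
time: 12.8
position: [0.534, 0.2471, 0.0874]
eef_rot: [180.0, 0.1, -161.3]
wrist_force: [-7.6, -3.4, 24.6]
width: 0.0193
```

Run:
```python
from h import *
s=telemetry.state(); print(s["position"],s["wrist_force"],s["torque"],s["joint_vel"].round(2))
im=optics.camera("scene")[:,:,::-1]; w=optics.camera("wrist")[:,:,::-1]
a=cv2.resize(im[215:325,335:465],(496,420),interpolation=2); cv2.imwrite("pics/end.png",cv2.resize(np.hstack([a,w]),(800,318)))
```

```text
[0.53404654 0.24712824 0.08737052] [-7.5775373  -3.43202473 24.61834663] [-0.74771018  1.543799    0.01603002] [ 0.04 -0.01  0.03 -0.04 -0.01  0.    0.06]
```

View pics/end.png

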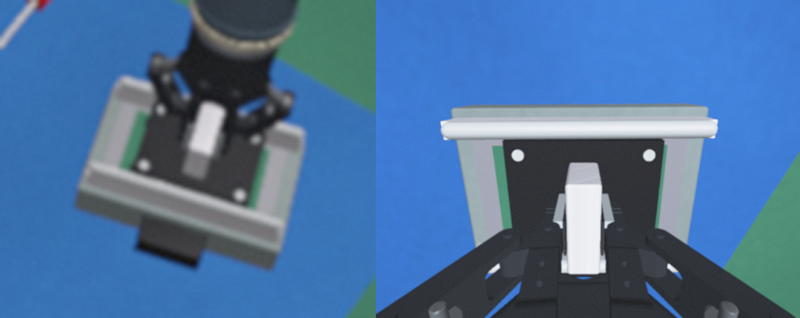

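The hard stop is reached: the TCP stayed at 87.4 mm while the push rose from 14 to 25 N. The picture shows the cover between the rails, level and in line, with board showing at both ends. I'm handing in.

```bash
python3 -c "
from workcell import ctrl; print(ctrl.hand_in())"
```

```text
the job is handed in; nothing more can be done
None
```

The jig is closed and handed in at about 13 s, with the hand still pressing the cover down; the hand-in reported no verdict. I found the pin with the wrist camera, about 4 mm off the jig's middle, and lowered the cover straight over it, so I never had to slide it to find the pin.

**Last checks:**
- **Drop onto the pin:** the underside got down to about 46 mm with only the cover's weight on the wrist.
- **Pressed home:** pushing further stopped at a TCP height of 87.4 mm, which puts the underside at about 40 mm. The push rose from 14 to 25 N with no more travel, so the carrier is on its hard stop.
- **Grip and stillness:** the fingers hold the bar at 19.3 mm with the grip set to 50 N, and the arm was still.
- **Position:** the final picture shows the cover between the rails and in line with the jig.
- **Bystanders:** none were touched that I know of, but I did not measure their positions again at the end.

**Failed or disagreed:**
- **Refused moves:** two move calls were refused because I left out a field, and I sent them again.
- **Camera disagreement:** the top and wrist cameras differed by 1–2 mm on the pin and the cover, which is within the calibration.
- **Sideways load:** pressing left about 8 N sideways on the wrist at the end.

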